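Hold the reading loupe in focus over the buckle

ROBOT

A 6-joint arm with a two-finger parallel gripper is mounted at the origin on the work surface. World frame = base frame: x ahead of the robot, y to its left, z up, the work surface at z = 0. Lengths are in m, angles in rad, forces in N, time in s.
With the tool pointing down it reaches from about 0.3 to 0.875 m from the base axis. Payload 6.4 kg.
Tool frame: the origin (TCP) lies midway between the tips of the shut fingers; the grasp point (between the pads) lies 19 mm behind it; z points along the fingers, y is the direction in which the jaws open and shut (so a half turn about z gives the same grasp; the last joint's range is limited). The gripper opens to 88 mm and grips with 3 to 60 N. Pads are 18 mm wide; open, the fingers measure 123 mm over their backs; the gripper's body (75 mm by 187 mm) begins 45 mm behind the grasp point.
Start: joints at [0.985, 0.181, 1.607, -0, 1.354, -0.206], TCP at [0.213, 0.534, 0.239] pointing down, gripper open.
Joint ranges: [-2.99, 2.99], [-0.89, 2.07], [0.3, 2.58], [-1.14, 4.28], [0, 2.63], [-3.12, 3.12]. Speed limits (rad/s): [2.57, 2.57, 3.01, 3.14, 3.14, 3.14].

INTERFACE

Orientations are given as a rotation vector (axis times angle).
In Python, from rig import manip, eoat, planner, sensors, eyes, close_job gives the robot as it stands. The module is installed in compiled form; this text tells all that it offers. Calls block until the motion is done:
- manip.reach(position, orientation): joint-space move of the TCP to a pose.
- manip.servo_line(position, vel=0.15, rot=None, f_stop=None): straight line of the TCP; rot=None keeps the orientation; vel is the mean speed in m/s. With f_stop (N) it stops when the force on the tool has changed by that much, and returns True; else False.
- manip.move_j(angles): joint-space move.
- eoat.set_gripper(opening): finger opening in m; the grip force is fixed at half the most; returns when the fingers have stopped.
- manip.pause(seconds).
- planner.ik(position, orientation): joint angles nearest the present ones, or None.
- sensors.read_state(): the state.
- eyes.get_image(name): name is "side" or "top"; returns the picture (400x640x3 uint8, red, green, blue); there is no depth.
- eyes.camera_params(name): a dict with "K" (3x3 intrinsics, pixels), "rvec" (rotation vector, rad) and "tvec" (3), from world to camera coordinates, as OpenCV has them. Camera axes: x right, y down, z forward; pixel columns grow to the right and rows downward; lengths in m; the calibration is good to about 2 mm. A picture is of the moment at which its call begins. camera_params takes no time and is no camera call.
A pose or a line that the arm cannot do raises manip.PlanningError and nothing moves.
- close_job(): hands the job in, once; it reports no verdict.
The state is a dict: "t": time; "q": joint angles; "joint_velocities": joint speeds; "joint_torque": joint torques, N m; "tool_pos": TCP position; "orientation": TCP orientation; "wrist_force": force on the tool from outside, world axes, zero at the start; "torque": the same for the moment, N m; "opening": finger opening in m.
Only numpy, scipy, OpenCV 4.12 (cv2) and the standard library are available. Lean on these libraries where they do the work, as an engineer would, in place of code of your own. Each camera call takes 0.05 s, during which the arm holds its last target. There are 200 camera calls.

TASK

Take the reading loupe by its handle, slide it out from under the roof of its plywood holder, and hold it over the brass buckle on the steel block to inspect it: lens level, centred over the buckle, and at the focal height that the tip of the focus gauge's pointer marks. Finish still holding the loupe there, steady and touching nothing else; do not shift the buckle, the gauge's setting or the other things on the bench.

Things in the scene. Friction and masses are not known exactly. Their poses are not given: they have to be found in the camera images.
- lens (a point): centre of the loupe's glass, mid-thickness, 7 mm above the loupe's underside. The loupe is a rigid reading glass, about 140 g: round dark steel frame 76 mm across, 14 mm thick, around a glass disc, with one straight handle along its -x; z is the lens axis, up when level. It starts flat in the holder, lens under the roof
- loupe_handle (a point): where to grip: middle of the loupe's dark wooden handle, 95 mm from the lens centre along the loupe's -x and 2 mm above the lens's mid-plane; same axes as the loupe. The handle is a square bar 18 mm wide (y) and 18 mm high, from 48 to 150 mm from the lens centre (its first 12 mm a brass ferrule)
- holder: fixed plywood holder, 112 mm wide; origin on the table below the stowed lens; mouth open to its -x, z up. Floor 25 mm high; slot 92 mm wide, 22 mm high, closed at the back and by cheeks at the sides. Roof, top 55 mm high, over x = -25 to +56 mm. A tongue 10 mm wide, 25 mm high carries the handle from x = -44 to -159 mm, with open table beside it
- buckle_centre (a point): centre (mid-height) of the brass belt buckle to inspect: a rectangular frame 50 x 44 mm, 6 mm thick, with one prong across it, lying loose and flat on the steel block
- block: fixed steel block 76 x 76 mm, 20 mm high, with the buckle on top; origin at the centre of its underside
- gauge: fixed focus gauge beyond the block: dark foot 50 x 60 x 12 mm and a steel post 10 mm thick, top 152 mm above the table; origin on the table under the pointer's tip, post at 40 mm along its +x, z up
- gauge_tip (a point): tip of the gauge's brass pointer, mid-thickness (pointer 5 mm thick, 6 mm wide at the tip), pointing along the gauge's -x from a 24 mm collar on the post. Its height, 85 to 125 mm above the table, is where the lens's centre must be. It is 50 mm or more aside of the buckle centre, so a centred lens passes beside it. The collar is stiff (about 6 N); leave it
- d_ring: bystander: small brass D-ring 30 x 38 x 6 mm lying beside the block
- loop: bystander: small rectangular brass keeper loop 23 x 34 x 8 mm lying beside the block; no prong
- weight: bystander: dark steel weight 70 x 36 x 30 mm between holder and block
- mallet: bystander: hammer lying at the left side
- awl: bystander: screwdriver lying at the right side
- burnisher: bystander: wooden burnisher 40 mm wide, 64 mm high at the left side
- rivet_jar: bystander: closed glass jar 60 mm wide, 75 mm high at the right side
- holder_mouth (a point): middle of the mouth, under the roof's front edge (holder's x = -25 mm, 36 mm above the table); the lens leaves only along the holder's -x and is free of the roof once the lens centre is beyond x = -65 mm in the holder's frame
- buckle: the same buckle; origin at the centre of its underside
Things that resemble listed ones, but are neither listed nor needed, are in the scene too. Leave any purple or turquoise look-alike of the part that bears lens alone.

How it is judged:
By the outcome, as a careful person would: the job done as asked, in the order asked, and still so for the second after the job is handed in, while the arm keeps its last pose, push and grip.
It also fails if it takes over 43 s, if anything falls off the work surface, if the arm or the gripper's body presses on something with over 40 N, if the wrist force passes 120 N, or if a joint passes its speed limit or range.

## Working session

There is one attempt and no reset: what is moved stays moved. The work goes in short steps, each a Python script; the robot and the scene stay as the last script left them, time stands still between calls to the robot, and variables do not carry over. Pictures are saved under pics/ and viewed, about 8 in all and at most 12, crops included, and the job is handed in when it is done.

```bash
mkdir -p pics; cat > h.py <<'E'
import numpy as np, cv2
from rig import manip, eoat, planner, sensors, eyes, close_job
def cam(n):
    p=eyes.camera_params(n); R=cv2.Rodrigues(np.array(p["rvec"],float))[0]; return np.array(p["K"],float),R,np.array(p["tvec"],float).ravel()
def ray(n,uv):
    K,R,t=cam(n); d=R.T@np.linalg.solve(K,[uv[0],uv[1],1.]); return -R.T@t,d/np.linalg.norm(d)
def plane(n,uv,z):
    c,d=ray(n,uv); return c+d*(z-c[2])/d[2]
def proj(n,X):
    K,R,t=cam(n); x=K@(R@np.array(X,float)+t); return x[:2]/x[2]
def tri(uvs,uvt):
    a,d=ray("side",uvs); b,e=ray("top",uvt)
    s=np.linalg.lstsq(np.c_[d,-e],b-a,rcond=None)[0]; p=a+d*s[0]; q=b+e*s[1]
    return (p+q)/2,np.linalg.norm(p-q)
def snap(n,f,crop=None,scale=1):
    im=eyes.get_image(n)[:,:,::-1].copy(); cv2.imwrite(f"pics/raw_{f}.png",im)
    if crop: x0,y0,x1,y1=crop; im=im[y0:y1,x0:x1]
    im=cv2.resize(im,None,fx=scale,fy=scale,interpolation=cv2.INTER_CUBIC); cv2.imwrite(f"pics/{f}.png",im)
E
python3 - <<'E'
from h import *
for n in("top","side"):
    snap(n,n+"0",None,1.25); print(cam(n), ray(n,(320,200)))
print(sensors.read_state())
E
```

```text
(array([[446.29478414,   0.        , 318.85138288],
       [  0.        , 446.29478414, 207.24268467],
       [  0.        ,   0.        ,   1.        ]]), array([[ 2.44278890e-02, -9.99696641e-01,  3.14715135e-03],
       [-9.93381194e-01, -2.46267654e-02, -1.12193255e-01],
       [ 1.12236724e-01, -3.85676580e-04, -9.93681422e-01]]), array([-0.00585151,  0.48534333,  1.41114307])) (array([0.3238918 , 0.00664694, 1.45669732]), array([ 0.12840333, -0.00255857, -0.99171873]))
(array([[381.77605281,   0.        , 319.13565718],
       [  0.        , 381.77605281, 193.37151613],
       [  0.        ,   0.        ,   1.        ]]), array([[-0.94806476, -0.31768594, -0.01577517],
       [-0.23275377,  0.72669739, -0.64632545],
       [ 0.21679228, -0.60908665, -0.76289879]]), array([0.48944637, 0.16321222, 0.89700837])) (array([0.30755062, 0.58324016, 0.79753591]), array([ 0.21057246, -0.59709728, -0.77403752]))
{'t': 0.1, 'q': array([ 9.84693171e-01,  1.81460649e-01,  1.60787716e+00,  5.74421821e-06,
        1.35380212e+00, -2.06293972e-01]), 'joint_velocities': array([-0.00072499, -0.0014882 , -0.00231647,  0.00092832, -0.00147518,
       -0.00036019]), 'joint_torque': array([ 7.07481522e-04, -4.34821808e+01, -3.42697871e+01,  7.04707112e-02,
        3.40072915e-02, -7.46697629e-05]), 'tool_pos': array([0.21289104, 0.53363184, 0.23791857]), 'orientation': array([-5.92911448e-01, -3.08452127e+00,  2.23834505e-03]), 'wrist_force': array([ 0.29424551, -0.10126822, -0.24286214]), 'torque': array([ 0.01799288, -0.00972073, -0.02201964]), 'opening': 0.08800174395267277}
```

View pics/top0.png

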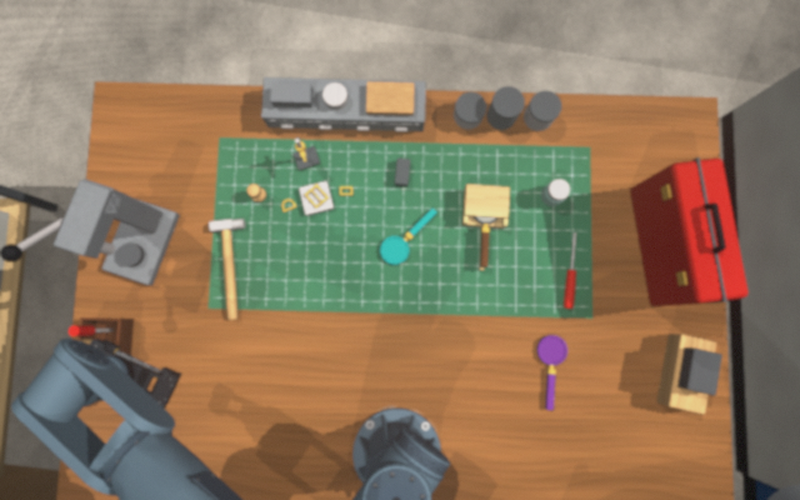

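View pics/side0.png

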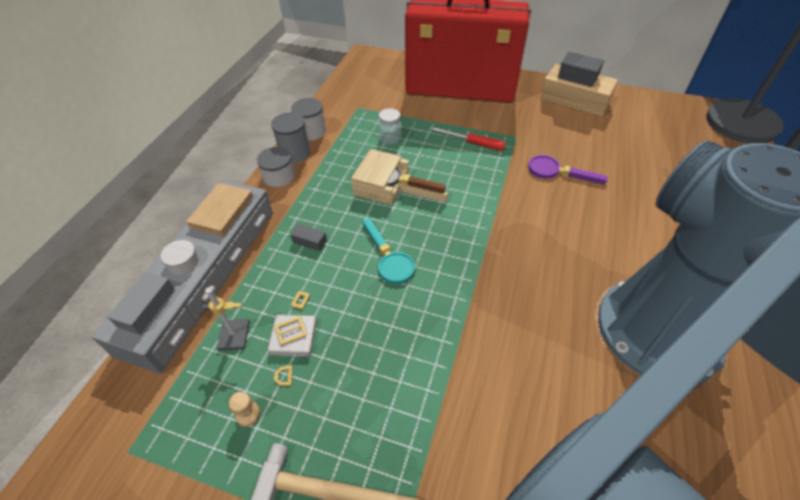

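The top view shows the holder at about (388,165) raw px, with its handle pointing down to (387,214). The buckle is at (253,158) and the gauge at (242,120). The turquoise and purple loupes are decoys. Next I'll make enlarged crops.

```bash
python3 - <<'E'
import cv2,numpy as np
t=cv2.imread('pics/raw_top0.png');s=cv2.imread('pics/raw_side0.png')
def c(im,x0,y0):
    o=cv2.resize(im[y0:y0+75,x0:x0+100],(400,300),interpolation=cv2.INTER_CUBIC)
    for k in range(0,100,10):
        cv2.line(o,(k*4,0),(k*4,4 if k%50 else 10),(255,255,255),1)
        if k<75: cv2.line(o,(0,k*4),(4 if k%50 else 10,k*4),(255,255,255),1)
    return o
cv2.imwrite('pics/comp.png',np.vstack([np.hstack([c(t,205,100),c(t,340,145)]),np.hstack([c(s,155,220),c(s,270,110)])]))
E
```

```text
(no output)
```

View pics/comp.png

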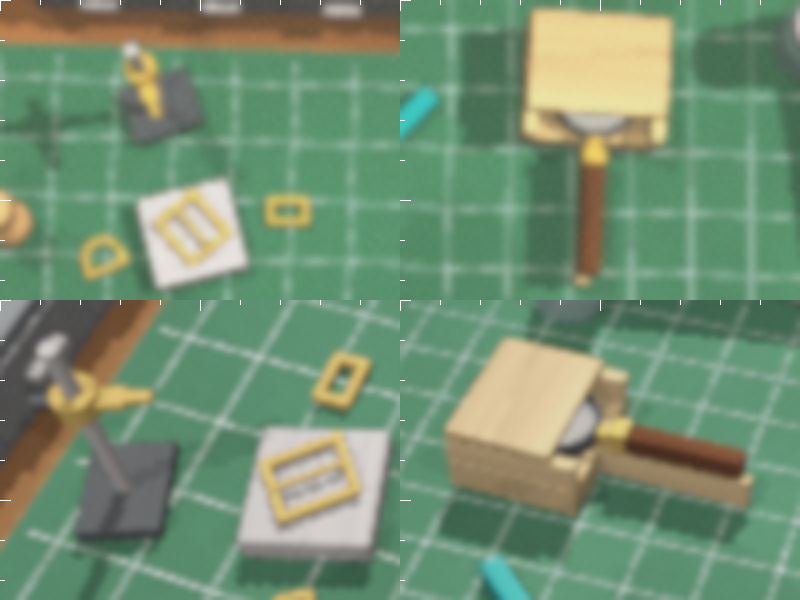

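```bash
cat > meas.py <<'E'
from h import *
t=cv2.imread('pics/raw_top0.png');s=cv2.imread('pics/raw_side0.png')
def brass(im,box,fill=True):
    x0,y0,x1,y1=box; h=cv2.cvtColor(im[y0:y1,x0:x1],cv2.COLOR_BGR2HSV)
    m=cv2.inRange(h,(15,85,110),(32,255,255))
    c=max(cv2.findContours(m,cv2.RETR_EXTERNAL,cv2.CHAIN_APPROX_NONE)[0],key=cv2.contourArea)
    return c.reshape(-1,2)+[x0,y0]
for n,im,b in(("top",t,(236,142,268,172)),("side",s,(212,246,252,356-0))):
    if n=="side": b=(215,252,250,355) and (215,250,248,354) and (215,250,248,354)
    if n=="side": b=(217,250,247,353); b=(217,250,247,353); b=(217,252,247,278+0)
    c=brass(im,b); P=np.array([plane(n,p,0.026)[:2] for p in c])
    r=cv2.minAreaRect((P*1000).astype(np.float32)); print(n,"buckle",len(c),r, cv2.minAreaRect(c.astype(np.float32))[0])
# block from top: bright
h=cv2.cvtColor(t,cv2.COLOR_BGR2HSV); m=cv2.inRange(h,(0,0,150),(180,50,255)); k=np.zeros_like(m);k[140:178,232:274]=m[140:178,232:274]
c=max(cv2.findContours(k,cv2.RETR_EXTERNAL,cv2.CHAIN_APPROX_NONE)[0],key=cv2.contourArea).reshape(-1,2)
print("block",cv2.minAreaRect((np.array([plane("top",p,.02)[:2] for p in c])*1000).astype(np.float32)))
# tip
for n,uv in(("top",(244.2,128.5)),("side",(192.8,244))): print(n,uv)
print("tip",tri((192.8,244),(244.2,128.5)))
# handle wood
m=cv2.inRange(h,(0,90,30),(15,255,150)); k=np.zeros_like(m);k[180:220,375:400]=m[180:220,375:400]
c=max(cv2.findContours(k,cv2.RETR_EXTERNAL,cv2.CHAIN_APPROX_NONE)[0],key=cv2.contourArea).reshape(-1,2)
print("handle",cv2.minAreaRect((np.array([plane("top",p,.043)[:2] for p in c])*1000).astype(np.float32)),cv2.minAreaRect(c.astype(np.float32)))
m=cv2.inRange(h,(10,60,150),(28,180,255)); k=np.zeros_like(m);k[140:176,365:412]=m[140:176,365:412]
c=max(cv2.findContours(k,cv2.RETR_EXTERNAL,cv2.CHAIN_APPROX_NONE)[0],key=cv2.contourArea).reshape(-1,2)
for i in((532/4,0),): pass
roof=[(530,10),(672,17),(670,116),(527,110)]
print("roof",[plane("top",(340+(x-400)/4,145+y/4),.055)[:2].round(4) for x,y in roof])
E
python3 meas.py
```

```text
top buckle 75 ((646.3447265625, 226.8076629638672), (47.30315399169922, 40.73537826538086), 41.950828552246094) (252.4882354736328, 156.6529541015625)
side buckle 66 ((649.827880859375, 230.22975158691406), (47.77613830566406, 43.494972229003906), 42.74185562133789) (231.95205688476562, 264.20550537109375)
block ((644.9158325195312, 226.44720458984375), (80.64815521240234, 82.01959991455078), 14.774618148803711)
top (244.2, 128.5)
side (192.8, 244)
tip (array([0.7198037 , 0.24561406, 0.09951919]), np.float64(0.0024320425858483344))
handle ((514.0720825195312, -211.5653076171875), (14.682547569274902, 81.11650085449219), 87.5453872680664) ((387.17584228515625, 199.48379516601562), (4.5942606925964355, 25.118621826171875), 2.862405300140381)
roof [array([ 0.6794, -0.1614]), array([ 0.6766, -0.2754]), array([ 0.5959, -0.274 ]), array([ 0.5979, -0.1599])]
```

```bash
cat >> h.py <<'E'
from scipy.spatial.transform import Rotation as Ro
def down(yaw,flip=0,M=None):
    a=yaw+np.pi*flip; x=np.array([np.cos(a),np.sin(a),0]); z=np.array([0,0,-1.]); R=np.c_[x,np.cross(z,x),z]
    return Ro.from_matrix(R if M is None else M@R).as_rotvec()
YAW=np.deg2rad(-1.7)
E
python3 - <<'E'
from h import *
for f in(0,1):
    print(f,[np.round(planner.ik(p,down(YAW,f)),2) if planner.ik(p,down(YAW,f)) is not None else None for p in([.524,-.213,.2],[.42,-.21,.03],[.42,-.21,.25],[.553,.228,.0825])])
f=int(np.argmin([abs(planner.ik([.524,-.213,.2],down(YAW,f))[5]) for f in(0,1)]))
manip.reach([.524,-.213,.16],down(YAW,f)); manip.servo_line([.524,-.213,.045],vel=.12)
print(f,sensors.read_state()["t"],sensors.read_state()["tool_pos"],sensors.read_state()["wrist_force"])
snap("side","side1",(250,60,410,180),5)
E
```

```text
0 [array([-0.6 ,  0.2 ,  1.67, -0.  ,  1.28,  1.  ]), array([-0.72,  0.26,  2.  , -0.  ,  0.88,  0.88]), array([-0.72, -0.07,  1.85, -0.  ,  1.36,  0.88]), array([ 0.19,  0.41,  1.66, -0.  ,  1.07,  1.79])]
1 [array([-0.6 ,  0.2 ,  1.67,  0.  ,  1.28, -2.14]), array([-0.72,  0.26,  2.  ,  0.  ,  0.88, -2.26]), array([-0.72, -0.07,  1.85,  0.  ,  1.36, -2.26]), array([ 0.19,  0.41,  1.66, -0.  ,  1.07, -1.35])]
0 4.0667 [ 0.52462817 -0.21335945  0.04581045] [-0.07799471  1.12954609 -0.81162101]
```

View pics/side1.png

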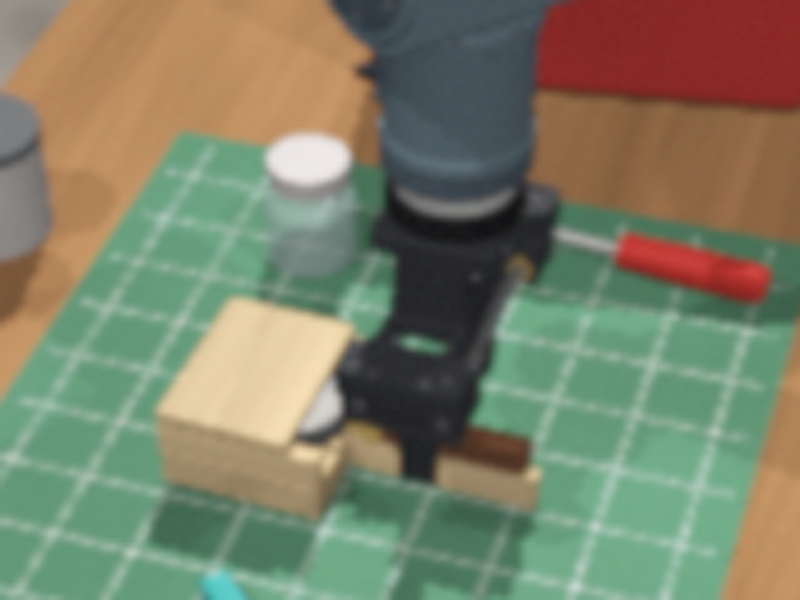

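The fingers straddle the handle, with the near finger at crop (418,455) between the ferrule and the handle's end. The jaws are clear of the holder and jar. I'll descend, grip, lift 3 mm and slide out.

```bash
python3 - <<'E'
from h import *
def st(m):
    s=sensors.read_state(); print(m,round(s["t"],2),s["tool_pos"].round(4),s["wrist_force"].round(2),s["torque"].round(3),round(s["opening"],4))
hx=np.array([np.cos(YAW),np.sin(YAW),0])
print(manip.servo_line([.524,-.213,.0155],vel=.08,f_stop=15)); st("down")
eoat.set_gripper(0.0); st("grip")
p=np.array([.524,-.213,.0185]); manip.servo_line(p,vel=.03); st("lift")
print(manip.servo_line(p-.1*hx,vel=.06,f_stop=12)); st("out")
snap("side","side2",(250,60,410,180),3); snap("top","top2",(330,130,430,250),5)
E
cd pics; python3 -c "
import cv2,numpy as np
a=cv2.imread('side2.png');b=cv2.resize(cv2.imread('top2.png'),(300,360));cv2.imwrite('c2.png',np.hstack([a,b]))"
```

```text
False
down 4.63 [ 0.5235 -0.2127  0.0147] [-0.28  0.41 -0.33] [ 0.033  0.138 -0.071] 0.0884
grip 5.7 [ 0.524  -0.213   0.0155] [ 0.31  0.13 -0.14] [-0.013  0.186  0.019] 0.0175
lift 5.95 [ 0.524  -0.213   0.0186] [-0.08  0.25 -1.74] [ 0.003  0.27  -0.051] 0.0176
False
out 7.77 [ 0.4243 -0.2101  0.0185] [ 0.26 -0.76 -1.8 ] [ 0.033  0.229 -0.041] 0.018
```

View pics/c2.png

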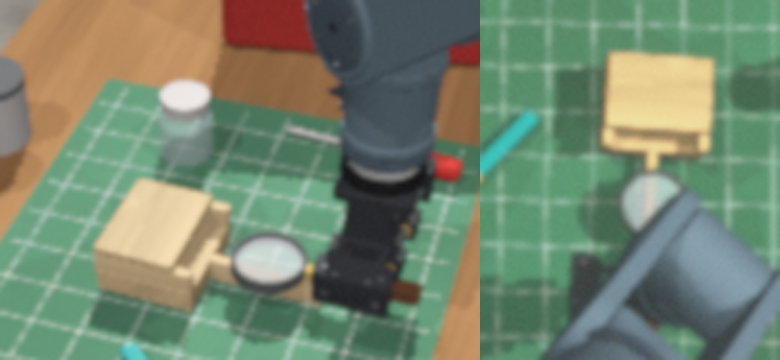

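The loupe is out of the holder and in the grip, and it looks level. I'll lift it, carry it over and look from a hover.

```bash
python3 - <<'E'
from h import *
p=sensors.read_state()["tool_pos"]
manip.servo_line([p[0],p[1],.18],vel=.12)
hx=np.array([np.cos(YAW),np.sin(YAW)])
g=np.array([.648,.228])-.095*hx
manip.servo_line([*g,.18],vel=.15); manip.servo_line([*g,.125],vel=.08); manip.pause(.4)
s=sensors.read_state(); print(s["t"],s["tool_pos"],s["wrist_force"],s["torque"])
print([ (n,proj(n,[.648,.228,.142]).round(1),proj(n,[.7198,.2456,.0995]).round(1)) for n in("top","side")])
a=[]
for n,(x,y) in(("top",(200,95)),("side",(165,190))):
    snap(n,n+"3"); im=cv2.imread(f'pics/raw_{n}3.png')[y:y+100,x:x+100]; a.append(cv2.resize(im,(400,400),interpolation=cv2.INTER_CUBIC))
cv2.imwrite('pics/c3.png',np.hstack(a))
E
```

```text
13.8083 [0.55317298 0.23084884 0.1252988 ] [ 0.02576611  0.93291356 -1.60983399] [ 0.01323415  0.21498284 -0.01912914]
[('top', array([246.6, 147.4]), array([244. , 128.1])), ('side', array([222.7, 235.1]), array([193.4, 244. ]))]
```

View pics/c3.png

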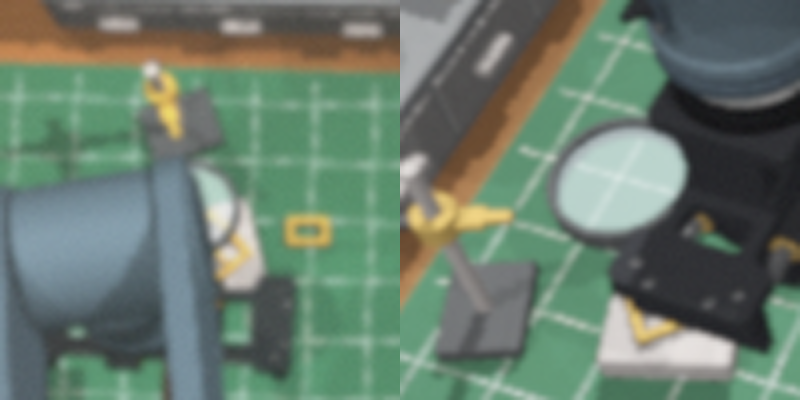

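The hover view shows the lens ring whole in the side camera, near raw (220,236), while the arm hides most of it from above. Next I'll measure the lens centre and tilt by ellipse fit, and cross-check the gauge height on the 152 mm post.

```bash
python3 - <<'E'
from h import *
im=cv2.imread('pics/raw_side3.png'); x0,y0=200,215
h=cv2.cvtColor(im,cv2.COLOR_BGR2HSV)
m=cv2.inRange(h,(60,15,150),(100,110,255)); k=np.zeros_like(m); k[215:255,198:242]=m[215:255,198:242]
k=cv2.morphologyEx(k,cv2.MORPH_CLOSE,np.ones((5,5)))
c=max(cv2.findContours(k,cv2.RETR_EXTERNAL,cv2.CHAIN_APPROX_NONE)[0],key=cv2.contourArea)
e=cv2.fitEllipse(cv2.convexHull(c)); print("glass",cv2.contourArea(c),e)
def pred(C,r,tilt=(0,0)):
    a=np.linspace(0,2*np.pi,60); R=Ro.from_rotvec([*tilt,0]).as_matrix()
    P=[proj("side",np.array(C)+R@[r*np.cos(t),r*np.sin(t),0]) for t in a]
    return cv2.fitEllipse(np.array(P,np.float32))
z=.1253+.017
C=plane("side",e[0],z); print("lens xy at z",C)
for t in((0,0),(.05,0),(0,.05)): print(t,pred(C,.032,t))
# world from tool
print("side tip on kin. plane?", [ (zz,plane("side",(192.8,244),zz).round(4)) for zz in(.095,.1,.105)])
# post
b=plane("side",(186.25,267),.012); print("post base",b)
for zz in(.09,.1,.11,.12,.152): print(zz,(proj("side",[b[0],b[1],zz])-[155,220])*4+[0,300])
print("top view post:",[((proj("top",[b[0],b[1],zz])-[205,100])*4).round(1) for zz in(.1,.152)])
E
```

```text
glass 935.0 ((214.5465087890625, 233.58042907714844), (36.72945785522461, 44.44160461425781), 42.01431655883789)
lens xy at z [0.66582837 0.23010333 0.1423    ]
(0, 0) ((214.48269653320312, 233.91485595703125), (24.46577262878418, 32.13880157470703), 68.43109130859375)
(0.05, 0) ((214.46714782714844, 233.9215087890625), (23.77960205078125, 32.137874603271484), 71.17731475830078)
(0, 0.05) ((214.50169372558594, 233.91636657714844), (23.7708797454834, 32.13440704345703), 65.71086883544922)
side tip on kin. plane? [(0.095, array([0.7238, 0.2437, 0.095 ])), (0.1, array([0.7208, 0.2461, 0.1   ])), (0.105, array([0.7178, 0.2486, 0.105 ]))]
post base [0.75452826 0.26409467 0.012     ]
0.09 [ 84.67944328 416.45206689]
0.1 [ 79.08868664 406.53139331]
0.11 [ 73.39336675 396.42517456]
0.12 [ 67.59052247 386.12815615]
0.152 [ 48.26228391 351.83062576]
top view post: [array([134.4,  68.6]), array([122.2,  47. ])]
```

```bash
python3 - <<'E'
import cv2,numpy as np
t=cv2.imread('pics/raw_top0.png');s=cv2.imread('pics/raw_side0.png');s3=cv2.imread('pics/raw_side3.png')
def c(im,x0,y0,n,w):
    f=w//n
    o=cv2.resize(im[y0:y0+n,x0:x0+n],(n*f,n*f),interpolation=cv2.INTER_CUBIC)
    for k in range(0,n,5):
        L=12 if k%10==0 else 6
        cv2.line(o,(k*f,0),(k*f,L),(255,255,255),1); cv2.line(o,(0,k*f),(L,k*f),(255,255,255),1)
    return o
A=np.hstack([c(t,230,105,25,400),c(s,160,228,40,400)])
B=c(s3,196,215,50,400)[:,:]
C=np.zeros((200,800,3),np.uint8); B=cv2.resize(B,(200,200))
cv2.imwrite('pics/c4.png',A); cv2.imwrite('pics/c5.png',c(s3,196,212,50,600))
E
```

```text
(no output)
```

View pics/c4.png

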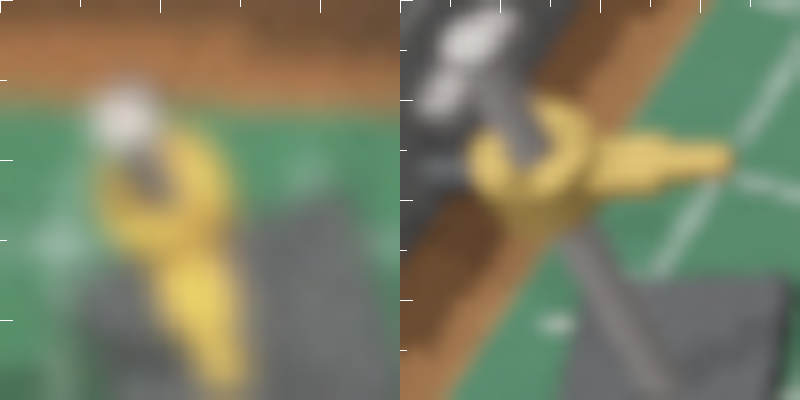

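View pics/c5.png

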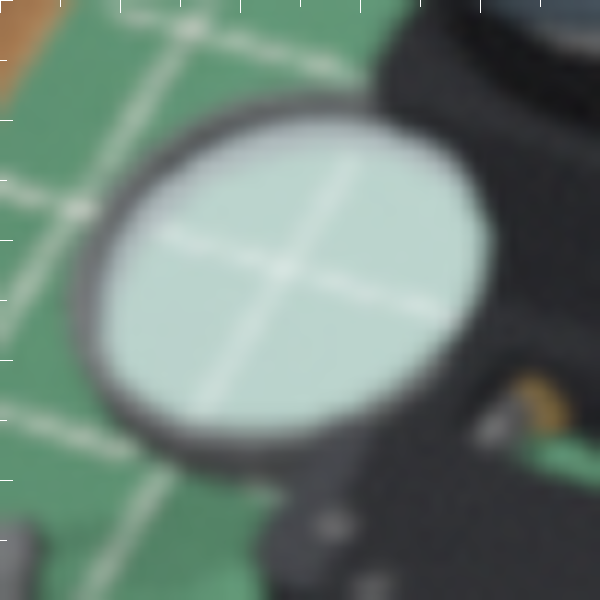

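```bash
cat > glass.py <<'E'
from h import *
def glass(f,c):
    im=cv2.imread(f); h=cv2.cvtColor(im,cv2.COLOR_BGR2HSV)
    m=((h[:,:,1]<62)&(h[:,:,2]>130)).astype(np.uint8)*255
    k=np.zeros_like(m); a,b=int(c[0]),int(c[1]); cv2.circle(k,(a,b),24,255,-1); m&=k
    m=cv2.morphologyEx(m,cv2.MORPH_OPEN,cv2.getStructuringElement(cv2.MORPH_ELLIPSE,(7,7)))
    c=max(cv2.findContours(m,cv2.RETR_EXTERNAL,cv2.CHAIN_APPROX_NONE)[0],key=cv2.contourArea)
    return cv2.contourArea(c),cv2.fitEllipse(c)
def pred(C,r,tilt=(0,0)):
    R=Ro.from_rotvec([*tilt,0]).as_matrix()
    P=[proj("side",np.array(C)+R@[r*np.cos(t),r*np.sin(t),0]) for t in np.linspace(0,2*np.pi,60)]
    return cv2.fitEllipse(np.array(P,np.float32))
E
python3 - <<'E'
from glass import *
A,e=glass('pics/raw_side3.png',(220,234)); print(A,e)
C=plane("side",e[0],.1423); print("lens",C)
for t in((0,0),(.06,0),(-.06,0),(0,.06),(0,-.06)): print(t,pred(C,.0315,t)[1:])
def fmt(im,box,d):
    x0,y0,x1,y1=box; h=cv2.cvtColor(cv2.resize(im[y0:y1,x0:x1],None,fx=8,fy=8,interpolation=cv2.INTER_CUBIC),cv2.COLOR_BGR2HSV)
    m=cv2.inRange(h,(12,90,100),(33,255,255)); c=max(cv2.findContours(m,cv2.RETR_EXTERNAL,cv2.CHAIN_APPROX_NONE)[0],key=cv2.contourArea).reshape(-1,2)
    v=c@np.array(d); s=c[v>v.max()-6].mean(0); return (s+.5)/8-.5+[x0,y0]
tt=fmt(cv2.imread('pics/raw_top0.png'),(235,110,250,138),(.25,.97)); ts=fmt(cv2.imread('pics/raw_side0.png'),(165,235,198,252),(1,0))
print("tip px",tt,ts,tri(ts,tt), tri((192.8,243.6),tt))
E
```

```text
623.0 ((219.4949493408203, 234.67681884765625), (24.324390411376953, 32.68907928466797), 68.4726791381836)
lens [0.65469288 0.22937573 0.1423    ]
(0, 0) ((24.274641036987305, 31.621978759765625), 68.81147003173828)
(0.06, 0) ((23.45316505432129, 31.615013122558594), 72.12061309814453)
(-0.06, 0) ((25.01602554321289, 31.61916160583496), 65.25586700439453)
(0, 0.06) ((23.461275100708008, 31.621599197387695), 65.4945297241211)
(0, -0.06) ((25.009191513061523, 31.611705780029297), 72.375)
tip px [243.77302632 128.56907895] [192.20535714 243.5625    ] (array([0.71903906, 0.24656478, 0.10295459]), np.float64(0.00346014059173949)) (array([0.71850742, 0.24631604, 0.10277866]), np.float64(0.002235398755234327))
```

```bash
python3 - <<'E'
from glass import *
def up(f,box):
    x0,y0,x1,y1=box; h=cv2.cvtColor(cv2.resize(cv2.imread(f)[y0:y1,x0:x1],None,fx=8,fy=8,interpolation=cv2.INTER_CUBIC),cv2.COLOR_BGR2HSV)
    m=cv2.inRange(h,(12,90,100),(33,255,255)); n,l,s,_=cv2.connectedComponentsWithStats(m); m=l==1+np.argmax(s[1:,4])
    v,u=np.nonzero(m); return np.c_[(u+.5)/8-.5+x0,(v+.5)/8-.5+y0]
T=up('pics/raw_top0.png',(235,110,250,138)); S=up('pics/raw_side0.png',(165,235,198,252))
T=T[T[:,1]>123]; S=S[S[:,0]>184]
lt=cv2.fitLine(T.astype(np.float32),cv2.DIST_L2,0,.01,.01).ravel(); ls=cv2.fitLine(S.astype(np.float32),cv2.DIST_L2,0,.01,.01).ravel()
print(lt,ls,T.max(0),S.max(0))
c,d1=ray("top",lt[2:]);_,d2=ray("top",lt[2:]+5*lt[:2]); n=np.cross(d1,d2)
for u in(185,188,190,192,193):
    v=ls[3]+(u-ls[2])*ls[1]/ls[0]; a,d=ray("side",(u,v)); P=a+d*(n@(c-a))/(n@d); print(u,round(v,2),P.round(4),proj("top",P).round(2))
E
```

```text
[  0.5500858    0.83510816 242.53893    125.474304  ] [  0.8182216    0.57490295 187.36137    243.30899   ] [244.8125 128.8125] [192.4375 246.8125]
185 241.65 [0.7312 0.2531 0.1146] [240.97 123.09]
188 243.76 [0.7284 0.2509 0.1044] [242.19 124.95]
190 245.16 [0.7265 0.2494 0.0975] [243.01 126.19]
192 246.57 [0.7246 0.2479 0.0905] [243.84 127.45]
193 247.27 [0.7237 0.2472 0.087 ] [244.25 128.07]
```

```bash
python3 - <<'E'
from glass import *
c,d1=ray("top",(241.4,122.65));_,d2=ray("top",(243.9,128.6)); n=np.cross(d1,d2)
for u,v in((180.55,244.05),(186,243.77),(192.05,243.45),(192.75,243.4)):
    a,d=ray("side",(u,v)); P=a+d*(n@(c-a))/(n@d); print(u,P.round(4),proj("top",P).round(2))
E
```

```text
180.55 [0.7428 0.257  0.1053] [240.42 120.31]
186 [0.7325 0.2523 0.1044] [241.82 123.65]
192.05 [0.721  0.2471 0.1034] [243.38 127.37]
192.75 [0.7197 0.2465 0.1034] [243.57 127.8 ]
```

```bash
python3 - <<'E'
from glass import *
print(manip.servo_line([.551,.230,.086],vel=.06,f_stop=8)); manip.pause(.6)
s=sensors.read_state(); print(s["t"],s["tool_pos"],s["orientation"],down(YAW),s["wrist_force"],s["torque"],abs(s["joint_velocities"]).max())
snap("side","side6"); snap("top","top6")
C0=[.649,.228,.1025]; p=proj("side",C0); A,e=glass('pics/raw_side6.png',p); C=plane("side",e[0],.1025)
print(p,A,e,C,pred(C,.0315))
a=[]
for n,(x,y) in(("top",(205,105)),("side",(175,205))):
    a.append(cv2.resize(cv2.imread(f'pics/raw_{n}6.png')[y:y+80,x:x+80],(400,400),interpolation=cv2.INTER_CUBIC))
    # level 76mm circle at expected pose
    P=np.array([proj(n,[C0[0]+.038*np.cos(t),C0[1]+.038*np.sin(t),.1025]) for t in np.linspace(0,6.283,40)]); 
    for q in P: cv2.circle(a[-1],tuple(int(round(v)) for v in (q-[x,y]+.5)*5-.5),1,(0,0,255),-1)
cv2.imwrite('pics/c6.png',np.hstack(a))
E
```

```text
False
15.3083 [0.55100487 0.22999408 0.08602415] [-3.14124399e+00  4.66571060e-02 -7.61817417e-05] [ 3.14124695 -0.04660476  0.        ] [ 0.59843197 -0.13560406 -1.68593901] [-0.05123986  0.25219532 -0.01881828] 0.0018646254942918587
[226.13981734 245.28698544] 605.0 ((224.424072265625, 245.11627197265625), (24.449682235717773, 31.725614547729492), 69.40592956542969) [0.65272859 0.22875434 0.1025    ] ((224.37252807617188, 245.42543029785156), (23.893598556518555, 30.438060760498047), 67.76582336425781)
```

View pics/c6.png

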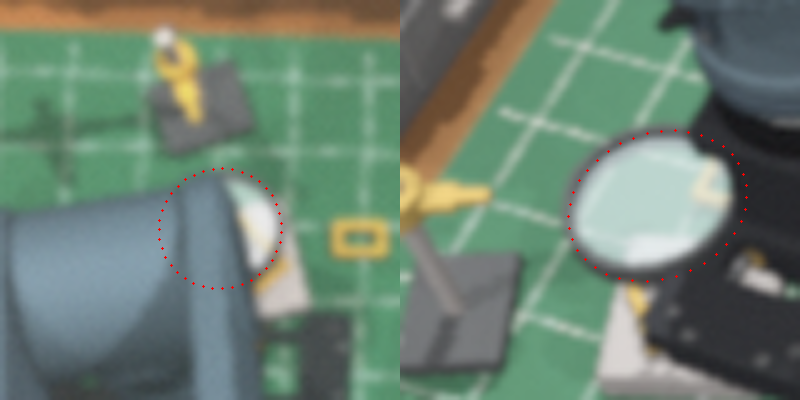

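The overlaid level 76 mm circle (dots) matches the frame in both views: the rim at top crop (280,230), and the ring in the side crop centred near (652,203). The lens is beside the pointer tip at (490,193), touching nothing. I'm handing the job in.

```bash
python3 - <<'E'
from h import *
s=sensors.read_state(); print(s["t"],s["tool_pos"],s["wrist_force"],s["opening"]); print(close_job())
E
```

```text
15.4083 [0.55099348 0.22999498 0.0859966 ] [-0.37594162  0.75683372 -1.48737879] 0.017747954575932954
the job is handed in; nothing more can be done
None
```

I gripped the loupe by its handle, lifted it 3 mm, slid it 100 mm out of the holder and carried it over the buckle. I handed the job in at 15.4 s of robot time, with the arm still holding the loupe there.

Last checks before handing in:
- **Centring:** measured in the side camera alone, the lens was within about 1–2 mm of the buckle centre. The visible part of the rim in the top view matched the expected circle, but the arm hid most of the lens from above.
- **Level:** the glass's outline in the side view matched a level disc, with an axis ratio of 0.77 against 0.785 predicted. That is level to about 2°.
- **Steadiness:** joint speeds were about 0.002 rad/s or less. The wrist force was about 1.5–1.7 N downward, roughly the loupe's weight, so I saw no sign of contact with anything else.
- **Focal height:** this is the least certain result. Different estimates of the pointer tip ranged from 99.5 to 105 mm above the table, so I set the lens to about 102.5 mm. An automatic line fit on the pointer gave nonsense; I dropped it and read the pixels by hand. The two cameras also disagreed by about 3–4 mm in horizontal position, which has little effect on the height.

I did not re-measure the buckle, the gauge or the other things on the bench after the move.

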